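# Find the spare saw bearing and press the other parts case shut

## Task

Two look-alike hinged parts cases stand ajar on the bench by the bandsaw: one holds the spare ball bearing with the red seal, the other a black star knob. Lift the lids as needed to find the bearing, leave its case standing wide open, and press the lid of the other case down with a firm push so that it is fully seated. Leave the contents in their cases and do not disturb the other things on the bench.

Things in the scene. Friction and masses are not known exactly. Their poses are not given: they have to be found in the camera images.
- case_a_in (a point): Centre of the inner floor of the left (+y) of two look-alike grey hinged cases, 150 mm (its x) x 130 mm (its y) x 60 mm tall, walls and floor 5 mm; this point is 5 mm above the bench. The case is fixed to the bench. The x axis is level and points from its front (robot side) to its hinge side, y lies along the hinge, z is up.
- case_a_hinge (a point): Hinge line of that case's lid, mid-length: at the case's top far edge, 60.5 mm above the bench. Axes as the case's. It does not turn with the lid. The lid panel is 150 x 130 x 8 mm, its underside through this line; its top is flat and free from here to 120 mm in front.
- lid_a (a joint): Angle of its green lid (rad): 0 fully seated, positive open, stop at 1.7; starts ajar at 0.10 to 0.28. Stiff hinge (0.9 N m of friction), no catch: the lid stays where it is left, needs about 8 N at its bar to lift, 6 N at the bar or 10 N at 85 mm in front of the hinge to push down; 15 N is a firm push. Wide open: over 60 degrees (1.05 rad).
- lid_a_bar (a point): Centre of the lid's handle: a steel round bar 12 mm thick and 100 mm long along y, on two posts 45 mm either side of its centre (80 mm clear between them). It lies 135 mm in front of the hinge line and 53 mm above the lid's underside (45 mm above its top), 15 mm from its front edge. Axes turn with the lid; y along the bar.
- case_b_in (a point): Centre of the inner floor of the right (-y) of two look-alike grey hinged cases, 150 mm (its x) x 130 mm (its y) x 60 mm tall, walls and floor 5 mm; this point is 5 mm above the bench. The case is fixed to the bench. The x axis is level and points from its front (robot side) to its hinge side, y lies along the hinge, z is up.
- case_b_hinge (a point): Hinge line of that case's lid, mid-length: at the case's top far edge, 60.5 mm above the bench. Axes as the case's. It does not turn with the lid. The lid panel is 150 x 130 x 8 mm, its underside through this line; its top is flat and free from here to 120 mm in front.
- lid_b (a joint): Angle of its green lid (rad): 0 fully seated, positive open, stop at 1.7; starts ajar at 0.10 to 0.28. Stiff hinge (0.9 N m of friction), no catch: the lid stays where it is left, needs about 8 N at its bar to lift, 6 N at the bar or 10 N at 85 mm in front of the hinge to push down; 15 N is a firm push. Wide open: over 60 degrees (1.05 rad).
- lid_b_bar (a point): Centre of the lid's handle: a steel round bar 12 mm thick and 100 mm long along y, on two posts 45 mm either side of its centre (80 mm clear between them). It lies 135 mm in front of the hinge line and 53 mm above the lid's underside (45 mm above its top), 15 mm from its front edge. Axes turn with the lid; y along the bar.
- bearing_center (a point): Centre of the spare ball bearing, a steel ring 72 mm across and 20 mm tall with a red seal, lying flat in one of the cases (either one).
- star_knob_center (a point): Centre of a black six-lobed star knob, 70 mm across and 30 mm tall, lying in the other case.
- wrench: steel open-ended wrench, 180 mm long, lying flat between the two cases (bystander).
- screwdriver: blue-handled screwdriver, 200 mm long, lying flat on the right (bystander).
- spray_can: blue can 66 mm across, 170 mm tall, standing to the robot's right (bystander). Origin at its underside.
- mug: white mug 80 mm across, 90 mm tall, standing to the left (bystander). Origin at its underside.
- push_stick: wooden push stick with a red grip, 200 mm long, lying flat beyond the cases (bystander). Origin at its underside.
- carton: brown carton 100 x 80 x 60 mm, to the far left (bystander). Origin at its underside.

How it is judged:
At the end, for the whole second after the job is handed in: The lid of the case holding the bearing stands open by more than 1.0 rad; the other lid is within 0.02 rad of fully seated; the bearing and the knob lie in their own cases (centre within 60 mm of the case's centre, below 45 mm) (((horizontal distance between bearing_center and case_a_in below 0.06 m and value of joint lid_a above 1 rad and value of joint lid_b below 0.02 rad and horizontal distance between star_knob_center and case_b_in below 0.06 m) or (horizontal distance between bearing_center and case_b_in below 0.06 m and value of joint lid_b above 1 rad and value of joint lid_a below 0.02 rad and horizontal distance between star_knob_center and case_a_in below 0.06 m)) and height (world z) of each of bearing_center, star_knob_center below 0.045 m); the robot touches nothing.
It fails at once if a bystander is shifted by more than 30 mm (distance of any of wrench, screwdriver, spray_can, mug, push_stick, carton from where it was at the start of the episode above 0.03 m).
It also fails if it takes over 72 s, if anything falls off the work surface, if the arm or the gripper's body presses on something with over 40 N, if the wrist force passes 120 N, or if a joint passes its speed limit or range.

## Robot

A 6-joint arm with a two-finger parallel gripper is mounted at the origin on the work surface. World frame = base frame: x ahead of the robot, y to its left, z up, the work surface at z = 0. Lengths are in m, angles in rad, forces in N, time in s.
With the tool pointing down it reaches from about 0.3 to 0.95 m from the base axis. Payload 3.1 kg.
Tool frame: the origin (TCP) lies midway between the tips of the shut fingers; the grasp point (between the pads) lies 19 mm behind it; z points along the fingers, y is the line along which they close (so a half turn about z gives the same grasp; the last joint's range is limited). The gripper opens to 85 mm and grips with 20 to 120 N. Pads are 22 mm wide; open, the fingers measure 114 mm over their backs; the gripper's body (76 mm by 85 mm) begins 54 mm behind the grasp point. The pads swing forward as they close: fully open they stand 13 mm farther back than shut.
Start: joints at [-1.176, 0.308, 1.634, -0, 1.2, -0.07], TCP at [0.28, -0.559, 0.231] pointing down, gripper open.
Joint ranges: [-3.06, 3.06], [-0.79, 1.96], [0.05, 2.63], [-1.19, 4.34], [0.05, 2.64], [-2.94, 2.94]. Speed limits (rad/s): [2.79, 2.79, 3.14, 3.14, 3.14, 3.14].

## Interface

Orientations are given as a rotation vector (axis times angle).
In Python, from workcell import robot, snapshot gives the robot as it stands. The module is installed in compiled form; this text tells all that it offers.
- The arm moves only by the tool jog_arm, never from a script. Its argument "moves" is a list of rows, each a list of 3 entries, a list of its own where there are three numbers: the turn, a rotation vector about the tool's x, y, z in rad, then the shift along the tool's x, y, z in cm, then the finger opening in cm, from 0 to 8.54. In form: [[[wx, wy, wz], [tx, ty, tz], fingers], ...]. A call has 1 to 12 rows; each row shifts and turns the commanded pose from where the row before left it, along the tool's axes as they then stand; what a row does not reach is not made up. A row lasts 1/10 s, in which the tool goes at most 50 mm and 8.59 degrees, less where a joint would pass 70% of its speed; a pose out of reach is approached as far as the arm can. A call with a gripper value outside its range is refused whole. The fingers move at their own pace and stop on an object; "newtons" is the grip in N (left out, the last holds). Time passes only in rows, so rows that do not move let the fingers close. It gives the time, the measured TCP pose, the force and the opening at its end, in the units of the state.
- robot.state(): the state, without advancing time (a new reading comes with each control period).
- snapshot(name): name is "side" or "top" or "wrist"; returns a dict with "image" (384x512x3 uint8, red, green, blue), "K" (3x3 intrinsics, pixels), "R" (3x3) and "t" (3): a world point X has camera coordinates R X + t. Camera axes: x right, y down, z forward; pixel columns grow to the right and rows downward; lengths in m; the calibration is good to about 2 mm. A picture is of the moment at which its call begins. There is no depth.
- robot.close_job(): hands the job in, once; it reports no verdict.
The state is a dict: "time": time; "joint_positions": joint angles; "qd": joint speeds; "joint_efforts": joint torques, N m; "tcp_pos": TCP position; "tool_rot": TCP orientation; "contact_force": force on the tool from outside, world axes, zero at the start; "torque": the same for the moment, N m; "opening": finger opening in m.
Only numpy, scipy, OpenCV 4.12 (cv2) and the standard library are available. Lean on these libraries where they do the work, as an engineer would, in place of code of your own. Each camera call takes 0.05 s, during which the arm holds its last target. There are 200 camera calls.

## Working session

There is one attempt and no reset: what is moved stays moved. The work goes in short steps, Python scripts to look and compute and a tool call to move; the robot and the scene stay as the last step left them, time stands still between calls to the robot, and variables do not carry over. Pictures are saved under pics/ and viewed, on a budget of 10 in all, crops included, one or two more only if the job needs it, and the job is handed in when it is done.

Besides the shell and the picture viewer there is one more tool, called after "Request:" as name(argument=value, ...) on one line, values as JSON. jog_arm: Moves the arm, as the interface text tells. Its arguments: {"type":"object","properties":{"moves":{"type":"array"},"newtons":{"type":"number"}},"required":["moves"]}

```bash
mkdir -p pics
python3 - <<'E'
from workcell import robot,snapshot
import cv2,numpy as np,pickle
d={}
for n in("side","top"):
    s=snapshot(n);d[n]=s
    cv2.imwrite(f"pics/{n}0.png",cv2.resize(s["image"][:,:,::-1],(800,600),interpolation=cv2.INTER_CUBIC))
    print(n,s["K"].tolist(),(-s["R"].T@s["t"]).round(3),s["R"].round(3).tolist())
pickle.dump(d,open("s0.pkl","wb"))
s=robot.state();print({k:np.round(v,3) for k,v in s.items()})
E
```

```text
side [[384.63864984201587, 0.0, 256.0577399340424], [0.0, 384.63864984201587, 196.63693028862156], [0.0, 0.0, 1.0]] [0.283 0.943 0.769] [[-0.935, -0.355, 0.02], [-0.217, 0.525, -0.823], [0.281, -0.773, -0.568]]
top [[364.41126400979635, 0.0, 253.3026164400415], [0.0, 364.41126400979635, 187.38242160725514], [0.0, 0.0, 1.0]] [0.473 0.006 1.265] [[0.005, -1.0, 0.002], [-0.994, -0.006, -0.105], [0.105, -0.001, -0.994]]
{'time': np.float64(0.1), 'joint_positions': array([-1.176,  0.309,  1.635,  0.   ,  1.2  , -0.07 ]), 'qd': array([-0.   , -0.002, -0.002, -0.001,  0.001,  0.001]), 'joint_efforts': array([-0.0000e+00, -4.1641e+01, -2.7765e+01, -0.0000e+00,  4.0000e-03,
        0.0000e+00]), 'tcp_pos': array([ 0.28 , -0.558,  0.23 ]), 'tool_rot': array([-3.055e+00, -7.230e-01,  1.000e-03]), 'contact_force': array([-1.071,  0.412,  0.134]), 'torque': array([ 0.065,  0.026, -0.03 ]), 'opening': np.float64(0.086)}
```

View pics/top0.png

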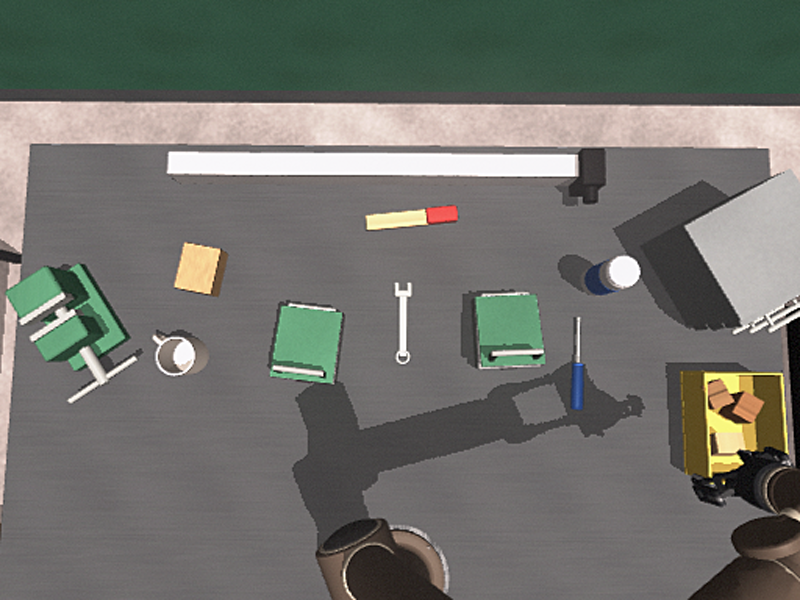

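View pics/side0.png

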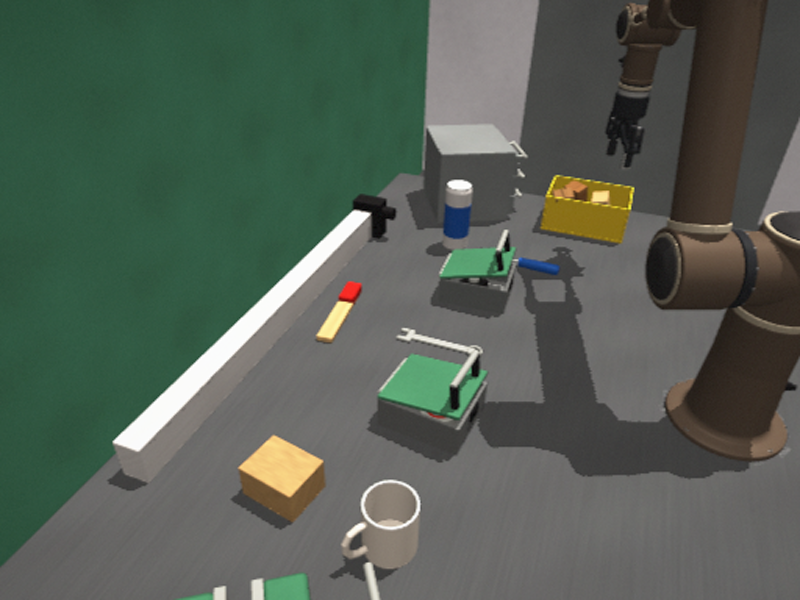

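The top view shows case A at about (307,343) and case B at about (509,330). In the side view there is a hint of red under A's lid at (437,413). I'll enlarge all four regions.

Run:
```python
import cv2,numpy as np,pickle
d=pickle.load(open("s0.pkl","rb"))
out=[]
# (view,x0,y0) 66x50 px native, x6 -> 396x300
L=[("top",166,188),("top",292,180),("side",236,222),("side",272,145)]
for n,x,y in L:
    im=d[n]["image"][y:y+60,x:x+80,::-1]
    out.append(cv2.resize(im,(400,300),interpolation=cv2.INTER_CUBIC))
cv2.imwrite("pics/c1.png",np.vstack([np.hstack(out[:2]),np.hstack(out[2:])]))
```

```text
(no output)
```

View pics/c1.png

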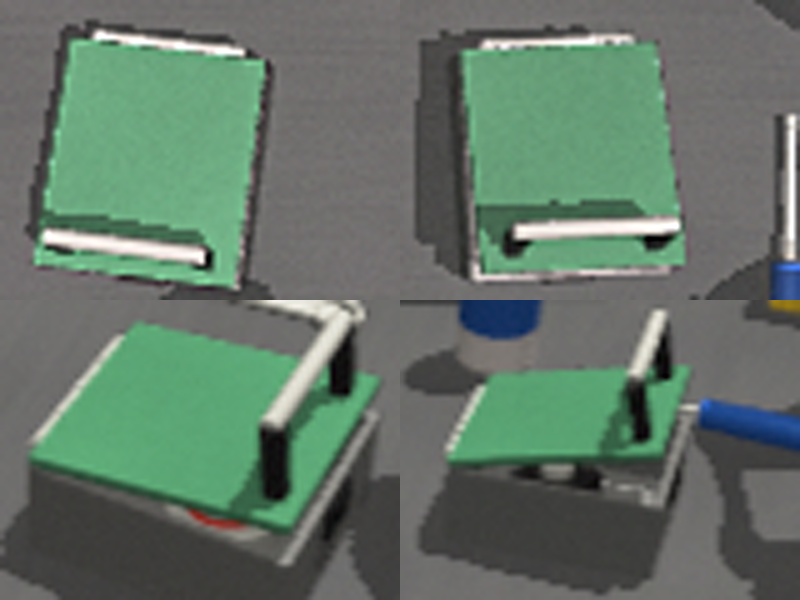

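The crop shows the red seal ring under A's lid at (220,518) and black lobes under B's lid at (540,470). So the bearing looks to be in A and the knob in B. Next I'll fit the poses.

```bash
cat > fit.py <<'E'
import numpy as np,pickle
from scipy.optimize import least_squares
d=pickle.load(open("s0.pkl","rb"))
P=np.array([[0,.065,.008],[0,-.065,.008],[-.15,.065,.008],[-.15,-.065,.008],[-.135,.05,.053],[-.135,-.05,.053]])
def lid(p,P):
    x,y,w,a=p; c,s=np.cos(a),np.sin(a)
    X=P[:,0]*c+P[:,2]*s; Z=-P[:,0]*s+P[:,2]*c   # positive a lifts front (-x)
    return np.c_[x+np.cos(w)*X-np.sin(w)*P[:,1], y+np.sin(w)*X+np.cos(w)*P[:,1], .0605+Z]
def proj(n,X):
    s=d[n];q=(s["R"]@X.T).T+s["t"];q=q@s["K"].T;return q[:,:2]/q[:,2:]
T=lambda a,ox,oy,x0,y0:(np.array(a,float)-[ox,oy]+.5)/5-.5+[x0,y0]
obs={"A":(T([(75,42),(268,63),(36,262),(240,288),(45,237),(208,256)],0,0,166,188),
 T([(33,460),(135,323),(292,525),(380,376),(270,424),(349,314)],0,300,236,222)),
"B":(T([(462,50),(656,43),(480,272),(685,262),(515,233),(680,226)],400,0,292,180),
 T([(450,458),(490,374),(660,475),(690,366),(634,378),(661,315)],400,300,272,145))}
if __name__=="__main__":
  for k,(t,s) in obs.items():
    f=lambda p:np.r_[(proj("top",lid(p,P))-t).ravel(),(proj("side",lid(p,P))-s).ravel()]
    r=least_squares(f,[.55,.15 if k=="A" else -.18,0,.2],loss="soft_l1")
    print(k,r.x.round(4),f(r.x).reshape(-1,2).round(1).tolist());print(lid(r.x,np.array([[-.135,0,.053],[-.085,0,.008]])).round(4))
E
python3 fit.py
```

```text
A [ 0.5651  0.1818 -0.1082  0.1232] [[-0.8, -1.1], [-0.2, -0.8], [-0.4, 0.5], [-0.9, -0.0], [0.5, 0.0], [-0.0, -0.1], [-0.5, -1.4], [0.7, -1.1], [0.3, -0.3], [0.8, -0.7], [0.7, 0.7], [-0.5, 0.3]]
[[0.4383 0.1956 0.1297]
 [0.4822 0.1908 0.0789]]
B [ 0.5955 -0.227   0.0508  0.2267] [[-0.3, -0.3], [0.2, -0.7], [0.3, 0.1], [0.3, 0.3], [-0.3, -0.1], [-0.7, -0.2], [-0.5, -0.2], [0.3, -0.5], [0.4, -4.4], [0.4, -0.3], [0.4, 1.1], [0.0, 0.5]]
[[ 0.476  -0.233   0.1425]
 [ 0.5146 -0.2311  0.0874]]
```

```bash
cat > go.py <<'E'
import sys,numpy as np
from scipy.spatial.transform import Rotation as R
from workcell import robot
# go.py x y z yaw : tool-down target, yaw = direction of tool y; prints turn needed (tool z) and shift (cm) in the turned tool axes
def plan(x,y,z,yaw):
    s=robot.state();R0=R.from_rotvec(s["tool_rot"])
    for k in(0,np.pi):
        a=yaw+k;Y=np.array([np.cos(a),np.sin(a),0]);Z=np.array([0,0,-1.]);Rt=R.from_matrix(np.c_[np.cross(Y,Z),Y,Z])
        d=np.array([x,y,z])-s["tcp_pos"]
        print("turn",(R0.inv()*Rt).as_rotvec().round(3),"shift",(Rt.inv().apply(d)*100).round(2))
    print("t",s["time"],"tcp",s["tcp_pos"].round(4),"F",s["contact_force"].round(1),"q",s["joint_positions"].round(2),"open",round(float(s["opening"]),4))
if __name__=="__main__":plan(*map(float,sys.argv[1:]))
E
python3 go.py .438 .196 .21 -.108
```

```text
turn [-0.002 -0.001 -0.998] shift [76.67  7.6   2.01]
turn [-1.000e-03  2.000e-03  2.144e+00] shift [-76.67  -7.6    2.01]
t 0.1 tcp [ 0.2798 -0.558   0.2301] F [-1.1  0.4  0.1] q [-1.18  0.31  1.64  0.    1.2  -0.07] open 0.0855
```

Request:
jog_arm(moves=[[[0,0,-0.125],[0,0,0],6],[[0,0,-0.125],[0,0,0],6],[[0,0,-0.125],[0,0,0],6],[[0,0,-0.125],[0,0,0],6],[[0,0,-0.125],[0,0,0],6],[[0,0,-0.125],[0,0,0],6],[[0,0,-0.125],[0,0,0],6],[[0,0,-0.125],[0,0,0],6],[[0,0,0],[3.5,0.4,0],6],[[0,0,0],[3.5,0.4,0],6],[[0,0,0],[3.5,0.4,0],6],[[0,0,0],[3.5,0.4,0],6]])

```text
time: 1.3
tcp_pos: [0.3107, -0.4195, 0.2305]
tool_rot: [-2.336, -2.099, -0.001]
contact_force: [0.7, -0.1, -0.3]
opening: 0.0603
```

Request:
jog_arm(moves=[[[0,0,0],[4,0.4,0],6],[[0,0,0],[4,0.4,0],6],[[0,0,0],[4,0.4,0],6],[[0,0,0],[4,0.4,0],6],[[0,0,0],[4,0.4,0],6],[[0,0,0],[4,0.4,0],6],[[0,0,0],[4,0.4,0],6],[[0,0,0],[4,0.4,0],6],[[0,0,0],[4,0.4,0],6],[[0,0,0],[4,0.4,0],6],[[0,0,0],[4,0.4,0],6],[[0,0,0],[4,0.4,0],6]])

```text
time: 2.5
tcp_pos: [0.4091, 0.0527, 0.2311]
tool_rot: [2.336, 2.101, -0.0]
contact_force: [0.2, 0.8, 0.0]
opening: 0.0601
```

```bash
python3 go.py .438 .196 .2 -.108
```

```text
turn [0.    0.    0.002] shift [14.56  1.33  3.11]
turn [-0.     0.    -3.139] shift [-14.56  -1.33   3.11]
t 2.5 tcp [0.4091 0.0527 0.2311] F [0.2 0.8 0. ] q [ 0.02 -0.12  2.1  -0.    1.16  0.13] open 0.0601
```

Request:
jog_arm(moves=[[[0,0,0],[3.6,0.3,0.8],6],[[0,0,0],[3.6,0.3,0.8],6],[[0,0,0],[3.6,0.3,0.7],6],[[0,0,0],[3.6,0.3,0.7],6],[[0,0,0],[0,0,0],6],[[0,0,0],[0,0,0],6]])

```text
time: 3.1
tcp_pos: [0.4358, 0.1931, 0.2005]
tool_rot: [-2.334, -2.103, 0.003]
contact_force: [-0.3, 0.7, 0.4]
opening: 0.0601
```

```bash
python3 go.py .438 .196 .108 -.108
python3 - <<'E'
from workcell import snapshot
import cv2
cv2.imwrite("pics/w1.png",snapshot("wrist")["image"][:,:,::-1])
E
```

```text
turn [-0.002  0.001  0.004] shift [0.31 0.19 9.25]
turn [-2.000e-03 -3.000e-03 -3.137e+00] shift [-0.31 -0.19  9.25]
t 3.1 tcp [0.4358 0.1931 0.2005] F [-0.3  0.7  0.4] q [ 0.33  0.06  2.   -0.    1.09  0.43] open 0.0601
```

View pics/w1.png

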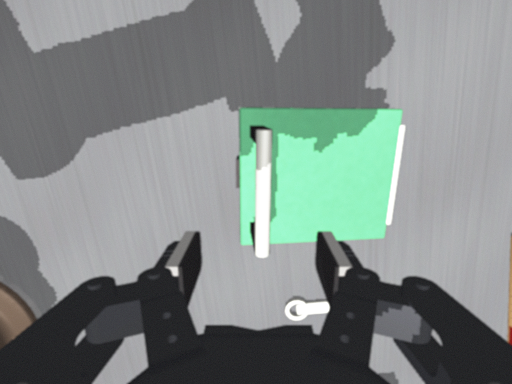

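The bar sits at column 263, midway between the pads (183 and 335), and parallel to them. I'll go down and grip.

Request:
jog_arm(moves=[[[0,0,0],[0.1,0.05,2],6],[[0,0,0],[0.1,0.05,2],6],[[0,0,0],[0.1,0,2],6],[[0,0,0],[0,0,1.5],6],[[0,0,0],[0,0,1],6],[[0,0,0],[0,0,0.7],6],[[0,0,0],[0,0,0],6]])

```text
time: 3.85
tcp_pos: [0.4374, 0.195, 0.1087]
tool_rot: [-2.337, -2.099, 0.002]
contact_force: [0.1, 0.5, -0.6]
opening: 0.0598
```

Request:
jog_arm(moves=[[[0,0,0],[0,0,0],0.5],[[0,0,0],[0,0,0],0.5],[[0,0,0],[0,0,0],0.5],[[0,0,0],[0,0,0],0.5],[[0,0,0],[0,0,0],0.5],[[0,0,0],[0,0,0],0.5],[[0,0,0],[0,0,0],0.5],[[0,0,0],[0,0,0],0.5]], newtons=50)

```text
time: 4.65
tcp_pos: [0.4393, 0.196, 0.11]
tool_rot: [2.335, 2.1, 0.004]
contact_force: [5.0, -1.4, 2.4]
opening: 0.0107
```

Run:
```python
import numpy as np
from workcell import robot
s=robot.state();print(s["tcp_pos"],s["opening"],s["contact_force"])
r=np.hypot(.135,.053);b=np.arctan2(.053,.135)
g=lambda a:np.array([r*np.cos(a+b),r*np.sin(a+b)])  # back distance from hinge, height
a=.123
for k in np.arange(.123,1.41,.0715): print(round(k+.0715,3),((g(k)-g(k+.0715))*100*[1,-1]).round(2),(g(k+.0715)*100).round(1))
```

```text
[0.43933335 0.19598822 0.11003864] 0.010749468008029624 [ 5.01105819 -1.42973776  2.4443158 ]
0.194 [0.53 0.89] [12.2  7.8]
0.266 [0.59 0.85] [11.6  8.7]
0.338 [0.65 0.81] [11.   9.5]
0.409 [0.7  0.76] [10.3 10.2]
0.481 [0.76 0.71] [ 9.5 10.9]
0.552 [0.81 0.65] [ 8.7 11.6]
0.624 [0.85 0.59] [ 7.9 12.2]
0.695 [0.89 0.53] [ 7.  12.7]
0.767 [0.93 0.47] [ 6.  13.2]
0.838 [0.96 0.4 ] [ 5.1 13.6]
0.91 [0.98 0.33] [ 4.1 13.9]
0.981 [1.   0.26] [ 3.1 14.2]
1.052 [1.02 0.19] [ 2.1 14.4]
1.124 [1.03 0.11] [ 1.1 14.5]
1.196 [1.04 0.04] [ 0.  14.5]
1.267 [ 1.04 -0.04] [-1.  14.5]
1.338 [ 1.03 -0.11] [-2.  14.4]
1.41 [ 1.02 -0.18] [-3.1 14.2]
```

Gripped. I'll follow the hinge arc in tool y and z.

Request:
jog_arm(moves=[[[0,0,0],[0,0.53,-0.89],0.5],[[0,0,0],[0,0.59,-0.85],0.5],[[0,0,0],[0,0.65,-0.81],0.5],[[0,0,0],[0,0.7,-0.76],0.5],[[0,0,0],[0,0.76,-0.71],0.5],[[0,0,0],[0,0.81,-0.65],0.5],[[0,0,0],[0,0,0],0.5]])

```text
time: 5.35
tcp_pos: [0.4738, 0.1919, 0.1544]
tool_rot: [-2.331, -2.094, 0.013]
contact_force: [-3.3, 2.5, -1.5]
opening: 0.0103
```

Request:
jog_arm(moves=[[[0,0,0],[0,0.85,-0.59],0.5],[[0,0,0],[0,0.89,-0.53],0.5],[[0,0,0],[0,0.93,-0.47],0.5],[[0,0,0],[0,0.96,-0.4],0.5],[[0,0,0],[0,0.98,-0.33],0.5],[[0,0,0],[0,1.0,-0.26],0.5],[[0,0,0],[0,1.02,-0.19],0.5],[[0,0,0],[0,1.03,-0.11],0.5],[[0,0,0],[0,1.04,-0.04],0.5],[[0,0,0],[0,1.04,0.04],0.5],[[0,0,0],[0,1.03,0.11],0.5],[[0,0,0],[0,0,0],0.5]])

```text
time: 6.55
tcp_pos: [0.5833, 0.1798, 0.1847]
tool_rot: [-2.334, -2.098, 0.008]
contact_force: [-3.7, -1.0, 5.8]
opening: 0.0099
```

Run:
```python
from workcell import snapshot
import cv2
cv2.imwrite("pics/s2.png",snapshot("side")["image"][100:340,150:470,::-1].repeat(2,0).repeat(2,1))
```

```text
(no output)
```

View pics/s2.png

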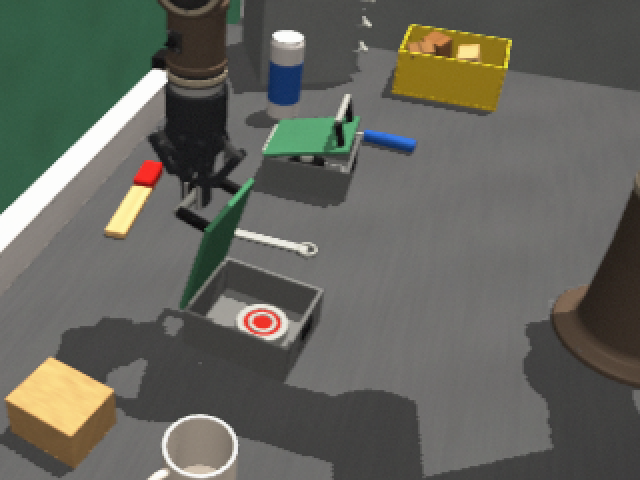

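Lid A stands wide open, about 1.3 rad, and the bearing with its red seal lies inside at (262,322). The knob's black lobes show under B's lid at (305,160). I'll release and go up.

Request:
jog_arm(moves=[[[0,0,0],[0,0,0],2.5],[[0,0,0],[0,0,0],3],[[0,0,0],[0,0,0],3],[[0,0,0],[0,0,0],3],[[0,0,0],[0,0,-1],3],[[0,0,0],[0,0,-2],3],[[0,0,0],[0,0,-2],3],[[0,0,0],[0,0,-2.5],3],[[0,0,0],[0,0,-2.5],3],[[0,0,0],[0,0,0],3]])

```text
time: 7.6
tcp_pos: [0.588, 0.1809, 0.2894]
tool_rot: [2.332, 2.098, 0.013]
contact_force: [0.2, -0.7, 0.8]
opening: 0.0299
```

```bash
python3 go.py .508 -.2315 .2 .05
```

```text
turn [ 0.009 -0.002 -0.156] shift [-40.79 -10.05   8.94]
turn [-0.004 -0.014  2.986] shift [40.79 10.05  8.94]
t 7.6 tcp [0.588  0.1809 0.2894] F [ 0.2 -0.7  0.8] q [ 0.23  0.24  1.6  -0.    1.29  0.33] open 0.0299
```

```bash
python3 go.py .51 -.2315 .2 -1.52
```

```text
turn [ 0.005 -0.009  1.414] shift [-9.88 40.79  8.94]
turn [ 0.01   0.006 -1.727] shift [  9.88 -40.79   8.94]
t 7.6 tcp [0.588  0.1809 0.2894] F [ 0.2 -0.7  0.8] q [ 0.23  0.24  1.6  -0.    1.29  0.33] open 0.0299
```

Request:
jog_arm(moves=[[[0,0,0.1414],[0,0,0],0],[[0,0,0.1414],[0,0,0],0],[[0,0,0.1414],[0,0,0],0],[[0,0,0.1414],[0,0,0],0],[[0,0,0.1414],[0,0,0],0],[[0,0,0.1414],[0,0,0],0],[[0,0,0.1414],[0,0,0],0],[[0,0,0.1414],[0,0,0],0],[[0,0,0.1414],[0,0,0],0],[[0,0,0.1414],[0,0,0],0]])

```text
time: 8.6
tcp_pos: [0.5846, 0.1801, 0.2829]
tool_rot: [3.14, 0.071, -0.002]
contact_force: [0.5, -0.2, 0.8]
opening: 0.0001
```

Request:
jog_arm(moves=[[[0,0,0],[-0.9,3.7,0],0],[[0,0,0],[-0.9,3.7,0],0],[[0,0,0],[-0.9,3.7,0],0],[[0,0,0],[-0.9,3.7,0],0],[[0,0,0],[-0.9,3.7,0],0],[[0,0,0],[-0.9,3.7,0],0],[[0,0,0],[-0.9,3.7,0],0],[[0,0,0],[-0.9,3.7,1],0],[[0,0,0],[-0.9,3.7,2],0],[[0,0,0],[-0.9,3.7,3],0],[[0,0,0],[-0.9,3.7,3],0],[[0,0,0],[0,0,0],0]])

```text
time: 9.8
tcp_pos: [0.5023, -0.2335, 0.1883]
tool_rot: [-3.137, -0.072, 0.014]
contact_force: [-0.7, 0.7, -1.0]
opening: -0.0
```

```bash
python3 go.py .512 -.2315 .10 -1.52
python3 - <<'E'
from workcell import snapshot
import cv2
cv2.imwrite("pics/w3.png",snapshot("wrist")["image"][:,:,::-1])
E
```

```text
turn [-0.004  0.009 -0.005] shift [ 0.98 -0.15  8.83]
turn [0.014 0.006 3.137] shift [-0.98  0.15  8.83]
t 9.8 tcp [ 0.5023 -0.2335  0.1883] F [-0.7  0.7 -1. ] q [-0.51  0.22  1.83 -0.    1.09  1.01] open -0.0
```

View pics/w3.png

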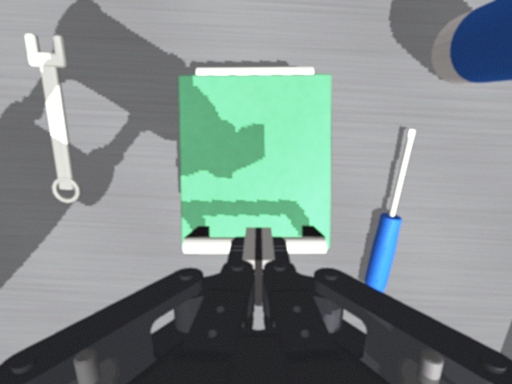

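The shut fingers are centred on B's lid (columns 182–330, fingers at 258), with the bar on the robot's side. I'll shift 1 cm forward and go down to contact.

Request:
jog_arm(moves=[[[0,0,0],[1.0,-0.15,1],0],[[0,0,0],[0,0,2.5],0],[[0,0,0],[0,0,2.5],0],[[0,0,0],[0,0,1.8],0],[[0,0,0],[0,0,0.7],0],[[0,0,0],[0,0,0.7],0],[[0,0,0],[0,0,0.7],0],[[0,0,0],[0,0,0],0]])

```text
time: 10.65
tcp_pos: [0.517, -0.2289, 0.0945]
tool_rot: [-3.14, -0.081, 0.0]
contact_force: [0.6, -0.4, 0.4]
opening: -0.0001
```

Request:
jog_arm(moves=[[[0,0,0],[-0.3,0,0.6],0],[[0,0,0],[0,0,0.5],0],[[0,0,0],[0,0,0.5],0],[[0,0,0],[0,0,0.4],0],[[0,0,0],[0,0,0],0],[[0,0,0],[0,0,0],0]])

```text
time: 11.25
tcp_pos: [0.5133, -0.2301, 0.0755]
tool_rot: [3.14, 0.08, -0.001]
contact_force: [-2.9, -1.0, 5.6]
opening: -0.0002
```

Request:
jog_arm(moves=[[[0,0,0],[0,0,0.3],0],[[0,0,0],[0,0,0.3],0],[[0,0,0],[0,0,0.2],0],[[0,0,0],[0,0,0],0],[[0,0,0],[0,0,0],0]])

```text
time: 11.75
tcp_pos: [0.5126, -0.2302, 0.0685]
tool_rot: [3.14, 0.081, -0.005]
contact_force: [-7.0, 0.4, 13.0]
opening: -0.0
```

Request:
jog_arm(moves=[[[0,0,0],[0,0,0.2],0],[[0,0,0],[0,0,0],0],[[0,0,0],[0,0,0],0]])

```text
time: 12.05
tcp_pos: [0.5126, -0.2303, 0.0683]
tool_rot: [3.14, 0.081, -0.006]
contact_force: [-10.8, 1.6, 23.6]
opening: 0.0002
```

Request:
jog_arm(moves=[[[0,0,0],[0,0,0.15],0],[[0,0,0],[0,0,0],0],[[0,0,0],[0,0,0],0]])

```text
time: 12.35
tcp_pos: [0.5126, -0.2303, 0.0682]
tool_rot: [3.14, 0.081, -0.007]
contact_force: [-14.9, 2.8, 30.6]
opening: 0.0003
```

The tip has stopped at z = 0.0682 while the force climbed to 31 N, so the lid is seated. I'll retreat.

Request:
jog_arm(moves=[[[0,0,0],[0,0,-0.5],0],[[0,0,0],[0,0,-1],0],[[0,0,0],[0,0,-2.5],0],[[0,0,0],[0,0,-4],0],[[0,0,0],[0,0,-4],0],[[0,0,0],[0,0,-4],0],[[0,0,0],[-3,0,-2],0],[[0,0,0],[-4,0,0],0],[[0,0,0],[-4,0,0],0],[[0,0,0],[0,0,0],0],[[0,0,0],[0,0,0],0]])

```text
time: 13.45
tcp_pos: [0.4039, -0.2352, 0.2434]
tool_rot: [3.14, 0.078, 0.002]
contact_force: [1.1, -0.5, -0.4]
opening: -0.0
```

Run:
```python
from workcell import snapshot,robot
import cv2,numpy as np
a=snapshot("side")["image"][100:340,150:470,::-1]
t=snapshot("top")["image"][120:270,80:430,::-1]
b=snapshot("side")["image"][145:205,272:352,::-1]
o=np.zeros((600,800,3),np.uint8)
o[:300,:400]=cv2.resize(a,(400,300));o[:300,400:]=cv2.resize(b,(400,300),interpolation=cv2.INTER_CUBIC)
o[300:]=cv2.resize(t,(800,300))
cv2.imwrite("pics/f.png",o);print(robot.state()["contact_force"])
```

```text
[-0.22750215  0.39891653  0.41681237]
```

View pics/f.png

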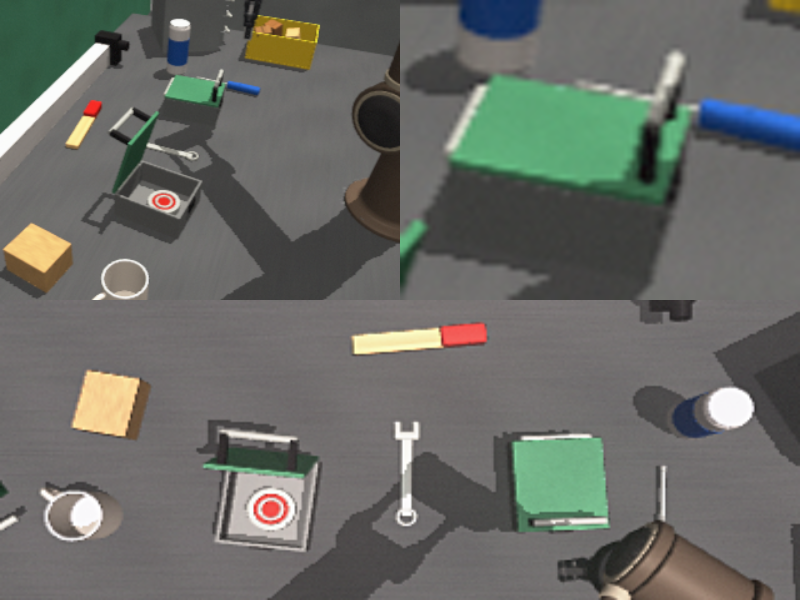

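Lid A stands open with the bearing in its case at (270,508), and lid B lies flush with no gap. The bystanders look unmoved and the arm touches nothing. I'll hand in.

```bash
python3 -c "
from workcell import robot
print(robot.close_job())"
```

```text
the job is handed in; nothing more can be done
None
```

The job is handed in at about 13.6 s of the 72 s allowed; the interface gives no verdict, so success is judged from my own checks.

- **Left case (A), the bearing:** The red seal already showed under the ajar lid. I gripped the bar and swung the lid up to about 1.3 rad, estimated from the bar's position. The final pictures show it standing open with the bearing inside.
- **Right case (B), the knob:** I only saw its black lobes under the ajar lid and did not open this case. I pressed the lid down with shut fingers. The tip stopped at z = 0.068 m while the force rose from 13 to 31 N, and the last picture shows the lid flush with no gap.
- **Bench:** The bystanders looked unmoved in the last picture. The arm hangs clear, with the measured contact force near zero.

No check failed or disagreed.

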